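Lock the vegetable dicer shut with its ball-lock pin

TASK

Press the vegetable dicer's green lid fully shut, then lock it with the ball-lock pin: hold the pin's red thumb button in while you slide the pin from the right-hand side through the holes of the steel keeper and the lid's lug until its collar meets the keeper, and let the button spring back out so that the balls lock it. Work gently, feeling for the hole rather than forcing the pin, and leave the spice jar, the shaker and the glass cup standing where they are.

Things in the scene. Friction and masses are not known exactly. Their poses are not given: they have to be found in the camera images.
- dicer: Vegetable dicer, fixed to the worktop: white body 182 x 98 mm, 58 mm high, hinged green lid (top 81 mm high when shut), steel foot tongue in front with the keeper: a steel U bracket, two upright cheeks 36 mm long, 6 mm thick, 62 mm high, outer faces 24 mm apart, 14 mm holes slightly chamfered. Origin: centre of the underside; -x to the front (keeper) end, -y to the right-hand side, z up.
- lid (a joint): Lid angle, rad: 0 = fully shut on a hard stop, positive = open. Stiff hinge: stays where left, 2 to 3 N down on its pad moves it. Under its front neck an 8 mm thick steel lug goes between the keeper's cheeks; its slot, 36 mm long fore and aft and 14 mm high, is level with the keeper holes only when the lid is fully shut.
- lid_press (a point): Middle of the ribbed grey pad, 46 x 70 mm, on top of the lid near its front; press the lid shut here. Moves with the lid on a circle of 143 mm about lid_hinge; 80 mm high when shut.
- lid_hinge (a point): Lid hinge axis (along the dicer's y) at the rear, 84 mm behind the dicer's origin, 68 mm high.
- keeper_hole (a point): Nominal mouth of the keeper hole on the outer face of the right-hand cheek: 138 mm in front of the dicer's origin, 12 mm to its right, 46 mm high; axes as the dicer's; the pin goes in along +y. The keeper is screwed down through slots, so the true holes lie up to 10 mm nearer or farther along the dicer's x than this point (unmeasured, differs each time); y and height are true.
- pin: Ball-lock pin, 0.12-0.2 kg, lying level, its axis 20 mm up. Origin on the axis at the stop collar's front face, +x to the nose. Behind it: square collar 40 mm wide, 0 to -8 mm; round neck 10 mm thick to -52 mm; square black flange 40 mm wide to -64 mm; red button 34 mm square, to -71 mm. Pinch it lengthwise from above: a finger over the neck on the flange's front face, the other on the button.
- pin_nose (a point): Tip of the pin's nose, 40 mm ahead of the pin's origin. The shank is 12 mm thick, blunt, only its last 2 mm tapering to 10 mm. Two balls, 26.5 to 31.5 mm ahead of the origin, stick out 2.5 mm either side while the button is out and then cannot enter or leave a 14 mm hole; with the button in they are flush.
- pin_button (a joint): How far the red thumb button is in, m: 0 = out (balls out), 0.0045 = fully in (balls flush). Spring: 4 N at first, 8 N fully in. Springs out when let go, unless the balls are still inside a hole.
- spice_jar: Printed spice jar, 47 mm across, 98 mm high, standing; origin at the centre of its base. Leave it alone.
- shaker: Clear shaker with a grey cap, 44 mm across, 90 mm high, standing; origin at the centre of its base. Leave it alone.
- glass_cup: Small clear glass cup, 72 mm across, 62 mm high, standing; origin at the centre of its base. Leave it alone.

How it is judged:
By the outcome, as a careful person would: the job done as asked, in the order asked, and still so for the second after the job is handed in, with the robot touching nothing.
It also fails if it takes over 64 s, if anything falls off the work surface, if the arm or the gripper's body presses on something with over 40 N, if the wrist force passes 120 N, or if a joint passes its speed limit or range.

ROBOT

A 6-joint arm with a two-finger parallel gripper is mounted at the origin on a cart in front of the work surface, level with it; the furniture and walls round the work are solid. World frame = base frame: x ahead of the robot, y to its left, z up, the work surface at z = 0. Lengths are in m, angles in rad, forces in N, time in s.
With the tool pointing down it reaches from about 0.35 to 0.975 m from the base axis. Payload 4.9 kg.
Tool frame: the origin (TCP) lies midway between the tips of the shut fingers; the grasp point (between the pads) lies 19 mm behind it; z points along the fingers, y is the line along which they close (so a half turn about z gives the same grasp; the last joint's range is limited). The gripper opens to 85 mm and grips with 20 to 120 N. Pads are 22 mm wide; open, the fingers measure 114 mm over their backs; the gripper's body (76 mm by 85 mm) begins 54 mm behind the grasp point. The pads swing forward as they close: fully open they stand 13 mm farther back than shut.
Start: joints at [1.071, 0.053, 1.613, -0, 1.476, -0.119], TCP at [0.232, 0.58, 0.231] pointing down, gripper open.
Joint ranges: [-3.01, 3.01], [-1.01, 2.22], [0.06, 2.58], [-1.02, 4.17], [0.09, 2.62], [-3.14, 3.14]. Speed limits (rad/s): [2.57, 2.57, 3.14, 3.14, 3.14, 3.14].

INTERFACE

Orientations are given as a unit quaternion [w, x, y, z].
In Python, from plant import * gives the robot as it stands.
- The arm moves only by the tool jog_arm, never from a script. Its argument "targets" is a list of rows, each a list of 3 entries, a list of its own where there are three numbers: the shift along the tool's x, y, z in units of 25 mm (1.0 is 25 mm), then the turn, a rotation vector about the tool's x, y, z in units of 8 degrees (1.0 is 8 degrees), then the opening in per cent of the stroke, from 0 (shut) to 100 (fully open). A call has 1 to 8 rows; each row is the pose to reach, as a shift and turn from the pose commanded when the call began, along the tool's axes at that moment; what a row does not reach only later rows make up. A row lasts 1/8 s, in which the tool goes at most 62.5 mm and 10.7 degrees, less where a joint would pass 70% of its speed; a pose out of reach is approached as far as the arm can. A call with a gripper value outside its range is refused whole. The fingers move at their own pace and stop on an object; the grip force is fixed at half the most. Time passes only in rows, so rows that repeat a pose let the fingers close. It gives the time, the measured TCP pose, the force, the opening and the grip force at its end, in the units of the state.
- state(): the state, without advancing time (a new reading comes with each control period).
- grab_frame(name): name is "scene" or "top" or "wrist"; returns (picture, depth): 384x512x3 uint8, red, green, blue; 384x512 float32, m along the optical axis (not along the pixel's ray), 0 where there is no reading.
- camera_params(name): a dict with "fovy" (degrees; the focal length in pixels is half the picture's height over the tangent of half this angle, whatever the lens; pixels are square), "cx", "cy" (the principal point, pixels), "dist" ([k1, k2, p1, p2, k3] as OpenCV has them; the pictures are not rectified), "rvec" (rotation vector, rad) and "tvec" (3), from world to camera coordinates, as OpenCV has them; the wrist camera has in their place "hand_eye" (4x4, takes a point from camera to tool coordinates, whose origin is the TCP and whose axes are the flange's). Camera axes: x right, y down, z forward; pixel columns grow to the right and rows downward; lengths in m; the calibration is good to about 2 mm. A picture is of the moment at which its call begins: read the wrist's pose just before it. camera_params takes no time and is no camera call.
- job_done(): hands the job in; it is judged then, once.
The state is a dict: "time": time; "joint_pos": joint angles; "joint_vel": joint speeds; "joint_efforts": joint torques, N m; "tool_pos": TCP position; "tool_rot": TCP orientation; "contact_force": force on the tool from outside, world axes, zero at the start; "ft_torque": the same for the moment, N m; "gripper_width": opening from 0.0 (shut) to 1.0 (fully open); "grasp_force": force on a finger pad.
Only numpy, scipy, OpenCV 4.12 (cv2) and the standard library are available. Lean on these libraries where they do the work, as an engineer would, in place of code of your own. Each camera call takes 0.05 s, during which the arm holds its last target. There are 200 camera calls.

## Working session

There is one attempt and no reset: what is moved stays moved. The work goes in short steps, Python scripts to look and compute and a tool call to move; the robot and the scene stay as the last step left them, time stands still between calls to the robot, and variables do not carry over. Pictures are saved under pics/ and viewed, at most 10 in all, crops included, and the job is handed in when it is done.

Besides the shell and the picture viewer there is one more tool, called as a command line: name --argument value ..., lists and objects as JSON in quotes. jog_arm: Moves the arm, as the interface text tells. Its arguments: {"type":"object","properties":{"targets":{"type":"array"}},"required":["targets"]}

```bash
mkdir -p pics; ls; cat > h.py <<'E'
from plant import *
import numpy as np, cv2
from scipy.spatial.transform import Rotation as R
def K(p):
    f=192/np.tan(np.radians(p["fovy"])/2)
    return np.array([[f,0,p["cx"]],[0,f,p["cy"]],[0,0,1]])
def pose(name,s=None):
    p=camera_params(name)
    if "hand_eye" in p:
        s=s or state(); q=s["tool_rot"]
        T=np.eye(4);T[:3,:3]=R.from_quat([q[1],q[2],q[3],q[0]]).as_matrix();T[:3,3]=s["tool_pos"]
        T=T@np.array(p["hand_eye"])
        return p,T[:3,:3],T[:3,3]
    Rw=R.from_rotvec(np.ravel(p["rvec"])).as_matrix(); return p,Rw.T,-Rw.T@np.ravel(p["tvec"])
def rays(name,uv,s=None):
    p,Rc,o=pose(name,s)
    n=cv2.undistortPoints(np.array(uv,float).reshape(-1,1,2),K(p),np.array(p["dist"],float)).reshape(-1,2)
    return o,np.c_[n,np.ones(len(n))]@Rc.T
def onplane(name,uv,z,s=None):
    o,d=rays(name,uv,s); return o+d*((z-o[2])/d[:,2])[:,None]
def withdepth(name,uv,dep,s=None):
    o,d=rays(name,uv,s); return o+d*np.array(dep)[:,None]
def grab(name,fn=None):
    s=state(); im,d=grab_frame(name)
    if fn: cv2.imwrite("pics/"+fn,im[:,:,::-1]); np.savez("pics/"+fn[:-4]+".npz",im=im,d=d,s=np.array([s],object))
    return s,im,d
E
python3 - <<'E'
from h import *
for n in ("scene","top","wrist"):
    grab(n,n+"0.png"); p,r,o=pose(n); print(n,p["fovy"],o.round(3),r[:,2].round(2),p["dist"])
print(state())
a=[cv2.imread(f"pics/{n}0.png") for n in("top","scene")]
cv2.imwrite("pics/m0.png",cv2.resize(np.vstack(a),None,fx=.78,fy=.78))
E
```

```text
pics
scene 54.677354881843044 [-0.009 -0.531  0.953] [ 0.53  0.36 -0.77] [-0.095793  0.        0.        0.        0.      ]
top 56.13607775026555 [ 0.543 -0.133  0.965] [ 0.05 -0.01 -1.  ] [-0.01213419  0.          0.          0.          0.        ]
wrist 66.83440914720032 [0.166 0.607 0.373] [ 0.26 -0.11 -0.96] [-0.06122764  0.          0.          0.          0.        ]
{'time': 0.15, 'joint_pos': array([ 1.07099560e+00,  5.32495621e-02,  1.61399550e+00,  1.66416414e-05,
        1.47598710e+00, -1.19009255e-01]), 'joint_vel': array([-0.00025266, -0.00192949, -0.00534534,  0.00024205, -0.00105877,
       -0.00151121]), 'joint_efforts': array([-4.63794618e-05, -3.94243848e+01, -3.70720482e+01, -1.52853077e-04,
        4.69575127e-03, -3.02594958e-05]), 'tool_pos': array([0.23204896, 0.57979873, 0.23030784]), 'tool_rot': array([-2.57497404e-04,  1.89248209e-01,  9.81928940e-01, -7.78304081e-04]), 'contact_force': array([ 1.05927999, -0.59557046, -0.30567863]), 'ft_torque': array([ 0.02014974, -0.0041722 ,  0.04971675]), 'grasp_force': 0.0, 'gripper_width': 0.9988678451954365}
```

View pics/top0.png

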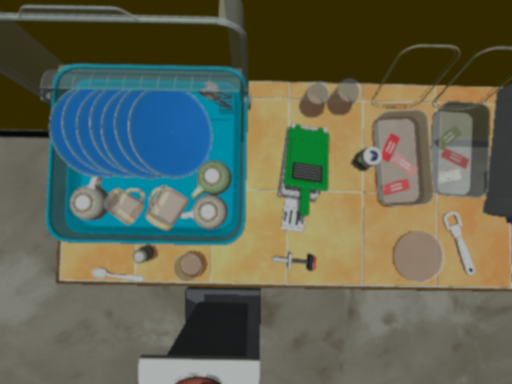

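View pics/scene0.png

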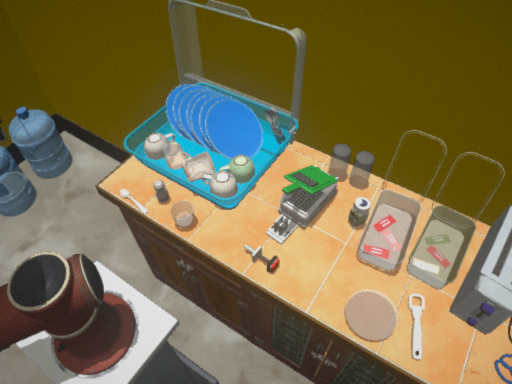

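```bash
python3 - <<'E'
from h import *
for n in("top","scene"):
    z=np.load(f"pics/{n}0.npz",allow_pickle=True); im,d=z["im"],z["d"]
    v,u=np.mgrid[:384,:512]; uv=np.c_[u.ravel(),v.ravel()]
    P=withdepth(n,uv,d.ravel()).reshape(384,512,3)
    np.save(f"pics/P_{n}.npy",P)
    hsv=cv2.cvtColor(im,cv2.COLOR_RGB2HSV); H,S,V=[hsv[...,i].astype(int) for i in range(3)]
    roi=(P[...,0]>.3)&(P[...,0]<.8)&(P[...,1]>-.35)&(P[...,1]<0.1)&(d>0)
    g=roi&(H>45)&(H<80)&(S>150)&(V>60)&(P[...,2]>.05)
    Q=P[g]; c=Q.mean(0); e,w=np.linalg.eigh(np.cov((Q-c).T)); print(n,"lid",len(Q),c.round(3),w[:,0].round(3),np.sqrt(e).round(4),Q.min(0).round(3),Q.max(0).round(3))
    hull=cv2.minAreaRect(Q[:,:2].astype(np.float32)); print("lid rect",hull)
    r=roi&((H<8)|(H>172))&(S>150)&(P[...,0]<.45); Q=P[r]
    if len(Q): print("red",len(Q),Q.mean(0).round(4),Q.min(0).round(3),Q.max(0).round(3))
    k=roi&(V<70)&(P[...,0]<.47)&(P[...,2]>.005); Q=P[k]
    if len(Q): print("black",len(Q),np.median(Q,0).round(4))
    w=roi&(S<60)&(P[...,2]>.045)&(P[...,0]<.55)&(P[...,1]>-.25); Q=P[w]
    if len(Q): print("steel",len(Q),np.median(Q,0).round(4),Q.min(0).round(3),Q.max(0).round(3))
    for name,x0 in(("top",(265,110,335,280)),("scene",(235,155,345,280))):
        if n==name: cv2.imwrite(f"pics/c_{n}.png",cv2.resize(im[x0[1]:x0[3],x0[0]:x0[2],::-1],None,fx=3.5,fy=3.5,interpolation=2))
a=cv2.imread("pics/c_top.png");b=cv2.imread("pics/c_scene.png")
h=max(a.shape[0],b.shape[0]);f=lambda i:cv2.copyMakeBorder(i,0,h-i.shape[0],0,0,0)
cv2.imwrite("pics/c.png",np.hstack([f(a),f(b)]))
E
```

```text
top lid 2077 [ 0.665 -0.258  0.127] [ 0.456 -0.053  0.888] [0.0037 0.0276 0.0606] [ 0.538 -0.315  0.058] [ 0.757 -0.203  0.192]
lid rect ((0.6456484794616699, -0.25662386417388916), (0.09649644792079926, 0.2176404893398285), 82.64978790283203)
red 4 [ 0.4184 -0.2939  0.0379] [ 0.414 -0.294  0.037] [ 0.422 -0.294  0.038]
black 73 [ 0.4153 -0.2811  0.0395]
steel 1322 [ 0.5286 -0.0019  0.1071] [ 0.365 -0.25   0.045] [0.55  0.1   0.177]
scene lid 534 [ 0.658 -0.265  0.129] [ 0.448 -0.064  0.892] [0.0022 0.0261 0.0619] [ 0.536 -0.317  0.077] [ 0.748 -0.205  0.19 ]
lid rect ((0.6435291171073914, -0.25884056091308594), (0.09481611847877502, 0.21521976590156555), 81.03668975830078)
red 35 [ 0.4079 -0.2953  0.0342] [ 0.393 -0.299  0.022] [ 0.426 -0.292  0.04 ]
black 1 [ 0.3914 -0.2845  0.0338]
steel 1166 [ 0.5227 -0.0092  0.0957] [ 0.363 -0.25   0.046] [0.55  0.1   0.178]
```

View pics/c.png

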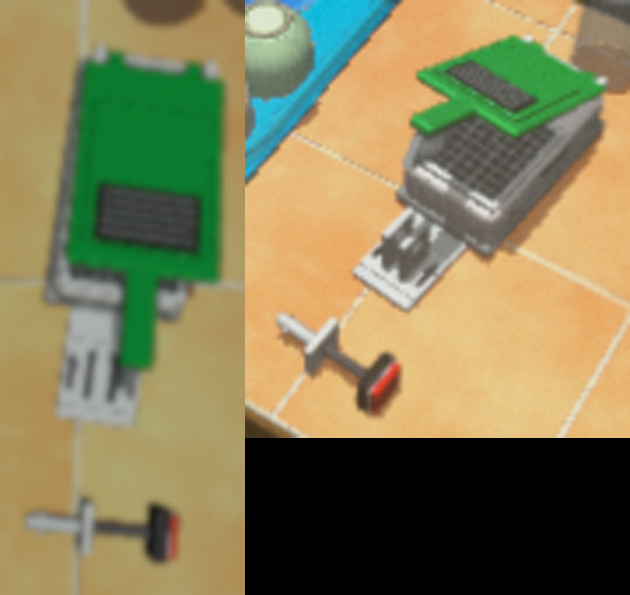

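jog_arm --targets '[[[0,0,-2],[0,0,0],0],[[0,0,-4],[0,0,0],0],[[-22,-26.1,-4],[0,0,-1.8],0],[[-22,-26.1,-4],[0,0,-1.8],0],[[-22,-26.1,-4],[0,0,-1.8],0],[[-22,-26.1,-4],[0,0,-1.8],0],[[-22,-26.1,-4],[0,0,-1.8],0],[[-22,-26.1,-4],[0,0,-1.8],0]]'

```text
time: 1.15
tool_pos: [0.3501, 0.2223, 0.3311]
tool_rot: [0.0, 0.064, 0.998, 0.0]
contact_force: [0.7, 0.1, 0.1]
gripper_width: -0.001
grasp_force: 0.0
```

```bash
cat >> h.py <<'E'
def go(p,yaw_y=None):
    "shift in tool units to world point p, and turn about z so that tool y has world heading yaw_y (deg)"
    s=state();q=s["tool_rot"];M=R.from_quat([q[1],q[2],q[3],q[0]]).as_matrix()
    sh=M.T@(np.array(p)-s["tool_pos"])/.025
    h=np.degrees(np.arctan2(M[1,1],M[0,1]))
    print("t",round(s["time"],2),"tcp",s["tool_pos"].round(4),"z",M[:,2].round(3),"yhead",h.round(2),"shift",sh.round(2),"turnz",None if yaw_y is None else round(-(yaw_y-h)/8,2),"F",s["contact_force"].round(1))
E
python3 -c "
from h import *
go([.5,-.23,.28],82.5)"
```

```text
t 1.15 tcp [0.3501 0.2223 0.3311] z [ 0.  0. -1.] yhead 82.62 shift [ -8.27 -17.17   2.05] turnz 0.02 F [0.7 0.1 0.1]
```

jog_arm --targets '[[[-8.3,-17.2,0.5],[0,0,0],0],[[-8.3,-17.2,0.5],[0,0,0],0],[[-8.3,-17.2,0.5],[0,0,0],0],[[-8.3,-17.2,0.5],[0,0,0],0],[[-8.3,-17.2,2],[0,0,0],0],[[-8.3,-17.2,2],[0,0,0],0],[[-8.3,-17.2,2],[0,0,0],0],[[-8.3,-17.2,2],[0,0,0],0]]'

```text
time: 2.15
tool_pos: [0.5002, -0.2314, 0.28]
tool_rot: [-0.001, 0.066, 0.998, 0.0]
contact_force: [-0.3, 0.3, -0.1]
gripper_width: -0.002
grasp_force: 0.0
```

```bash
python3 - <<'E'
from h import *
go([.5,-.23,.28],82.5)
s,im,d=grab("wrist","w1.png")
cv2.imwrite("pics/w1b.png",cv2.resize(im[:,:,::-1],None,fx=1.55,fy=1.55,interpolation=2))
E
```

```text
t 2.15 tcp [ 0.5002 -0.2314  0.28  ] z [-0.001  0.001 -1.   ] yhead 82.48 shift [ 0.02  0.05 -0.  ] turnz -0.0 F [-0.3  0.3 -0.1]
```

View pics/w1b.png

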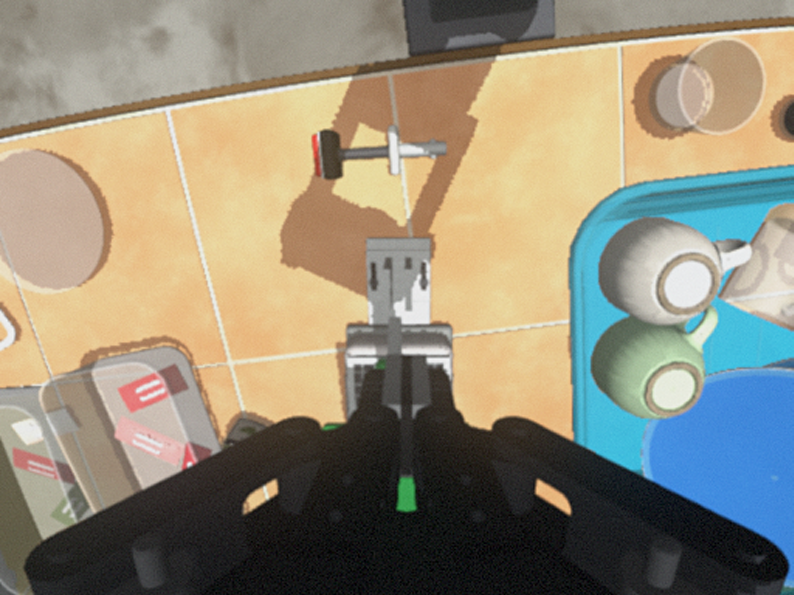

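```bash
python3 - <<'E'
from h import *
z=np.load("pics/w1.npz",allow_pickle=True); im,d=z["im"],z["d"]; s=z["s"][0]
v,u=np.mgrid[:384,:512]; P=withdepth("wrist",np.c_[u.ravel(),v.ravel()],d.ravel(),s).reshape(384,512,3)
np.save("pics/Pw1.npy",P)
hsv=cv2.cvtColor(im,cv2.COLOR_RGB2HSV); H,S,V=[hsv[...,i].astype(int) for i in range(3)]
# table height check
print("table z",np.median(P[60:80,120:160,2]),np.median(P[80:110,310:350,2]))
# pin
roi=np.zeros(d.shape,bool); roi[75:122,195:295]=1
Q=P[roi&(P[...,2]>.010)&(d>0)]; print("pin cloud",len(Q),Q.min(0).round(3),Q.max(0).round(3))
red=roi&((H<8)|(H>172))&(S>150)&(V>60); blk=roi&(V<60)&(S<120); ste=roi&(S<60)&(V>100)
for n,m in(("red",red),("blk",blk),("ste",ste)):
    yy,xx=np.nonzero(m); print(n,len(xx),xx.mean().round(1),yy.mean().round(1),(xx.min(),xx.max()),(yy.min(),yy.max()), np.median(P[m],0).round(4))
for y in range(88,112,2): print(y,"".join("%4d"%int(1000*P[y,x,2]) for x in range(198,292,3)))
print("keeper heights")
for y in range(150,212,3): print(y,"".join("%4d"%int(1000*P[y,x,2]) for x in range(228,292,3)))
# tongue edges
E
```

```text
table z -0.000873308688336738 -0.0008133639165605611
pin cloud 1229 [ 0.392 -0.298  0.01 ] [ 0.435 -0.187  0.042]
red 60 203.3 98.7 (np.int64(201), np.int64(205)) (np.int64(87), np.int64(112)) [ 0.4085 -0.2946  0.0367]<stdin>:13: RuntimeWarning: Mean of empty slice.
  ret = ret.dtype.type(ret / rcount)
Traceback (most recent call last):
ValueError: zero-size array to reduction operation minimum which has no identity
```

```bash
python3 - <<'E'
from h import *
z=np.load("pics/w1.npz",allow_pickle=True); im,d=z["im"],z["d"]; s=z["s"][0]; P=np.load("pics/Pw1.npy")
roi=np.zeros(d.shape,bool); roi[75:122,195:295]=1
Q=P[roi&(P[...,2]>.012)&(d>0)]
for a in np.arange(-.30,-.18,.005):
    q=Q[(Q[:,1]>=a)&(Q[:,1]<a+.005)]
    if len(q): print(a.round(3),len(q),"x",q[:,0].min().round(4),q[:,0].max().round(4),"mid",((q[:,0].min()+q[:,0].max())/2).round(4),"ztop",q[:,2].max().round(4),"xtop",np.median(q[q[:,2]>q[:,2].max()-.003][:,0]).round(4))
print("keeper heights")
for y in range(150,214,3): print(y,"".join("%4d"%int(1000*P[y,x,2]) for x in range(228,292,3)))
for yv in (160,175,200): print(yv,P[yv,262].round(3))
E
```

```text
-0.3 36 x 0.3949 0.4272 mid 0.4111 ztop 0.0379 xtop 0.414
-0.295 100 x 0.3951 0.4292 mid 0.4121 ztop 0.0399 xtop 0.4134
-0.29 119 x 0.3926 0.4311 mid 0.4119 ztop 0.0417 xtop 0.412
-0.285 129 x 0.392 0.4317 mid 0.4118 ztop 0.042 xtop 0.4107
-0.28 145 x 0.3936 0.431 mid 0.4123 ztop 0.0413 xtop 0.4058
-0.275 28 x 0.4083 0.4166 mid 0.4125 ztop 0.0255 xtop 0.4127
-0.27 27 x 0.4091 0.4173 mid 0.4132 ztop 0.0257 xtop 0.4122
-0.265 28 x 0.4098 0.418 mid 0.4139 ztop 0.0255 xtop 0.4132
-0.26 23 x 0.4095 0.4181 mid 0.4138 ztop 0.0257 xtop 0.4135
-0.255 26 x 0.4099 0.418 mid 0.414 ztop 0.0251 xtop 0.4147
-0.25 27 x 0.4104 0.4187 mid 0.4145 ztop 0.0256 xtop 0.4145
-0.245 27 x 0.4113 0.4194 mid 0.4153 ztop 0.0268 xtop 0.4139
-0.24 34 x 0.411 0.4342 mid 0.4226 ztop 0.0396 xtop 0.4266
-0.235 115 x 0.3966 0.4348 mid 0.4157 ztop 0.0411 xtop 0.4173
-0.23 97 x 0.3968 0.4338 mid 0.4153 ztop 0.0418 xtop 0.409
-0.225 33 x 0.4113 0.4216 mid 0.4165 ztop 0.0274 xtop 0.4162
-0.22 31 x 0.4119 0.4215 mid 0.4167 ztop 0.0268 xtop 0.4162
-0.215 32 x 0.4117 0.4221 mid 0.4169 ztop 0.0267 xtop 0.4168
-0.21 34 x 0.412 
[... 1722 characters left out ...]
7  62   7   8   9  63  62   6   6   8   5  -2   0   0   0   0
198    0  -1  -1   7   8   8   7  61   7   7   7  62  62   8   9   7   6   0   0   0   0   0
201    0   0   0   6   7   7   7   7   7   8   9   7   9   7   8   7   8  -1   0   0  -2   0
204    0   0   0   7   8   8   7   7 149 151 150   9   7   8   6   6   7  -1  -1  -1  -2   0
207    0   1   0   6   7   9   7   7 153 155 154   7   7   7   8   7   6   0   0   0  -1   0
210   12  12  12  13  11  12  11  12 157 157 157  10  13  12  11  12  12  12  12  12  13  -1
213   17  16  14  14  14  15  14  14 161 159 159  16  15  14  16  14  15  16  15  15  15  12
160 [ 0.503 -0.231  0.008]
175 [ 0.512 -0.233  0.063]
200 [ 0.545 -0.237  0.062]
```

```bash
python3 - <<'E'
from h import *
P=np.load("pics/Pw1.npy")
a=np.radians(-7.5)
# yaw from tongue/cheek: top points z>.055, roi
roi=np.zeros(P.shape[:2],bool); roi[150:203,225:290]=1
T=P[roi&(P[...,2]>.055)&(P[...,2]<.07)][:,:2]
l=T[:,1]<-.2445+(-.0) 
uv=np.array([[T[:,0].mean(),T[:,1].mean()]]); print(len(T),uv,cv2.minAreaRect(T.astype(np.float32)))
import scipy.cluster.vq as vq
c,lab=vq.kmeans2(T,np.array([[.53,-.248],[.53,-.229]]),minit='matrix')
for k in(0,1):
    q=T[lab==k]; vx,vy,_,_=cv2.fitLine(q.astype(np.float32),2,0,.01,.01).ravel(); print(c[k].round(4),"yaw",np.degrees(np.arctan2(vy,vx)).round(2),cv2.minAreaRect(q.astype(np.float32)))
# tongue 5..14mm
q=P[roi&(P[...,2]>.004)&(P[...,2]<.014)&(P[...,0]<.555)][:,:2]; print("tongue",cv2.minAreaRect(q.astype(np.float32)))
for n in("top","scene"):
    Pt=np.load(f"pics/P_{n}.npy"); m=(Pt[...,2]>.05)&(Pt[...,2]<.075)&(Pt[...,0]>.49)&(Pt[...,0]<.56)&(Pt[...,1]>-.27)&(Pt[...,1]<-.2)
    print(n,Pt[m].round(3).min(0),Pt[m].max(0).round(3),m.sum())
# dicer rear / body: low flange
Pt=np.load("pics/P_top.npy"); m=(Pt[...,2]>.05)&(Pt[...,2]<.062)&(Pt[...,0]>.56)&(Pt[...,0]<.8)&(Pt[...,1]>-.35)&(Pt[...,1]<-.17)
print(cv2.minAreaRect(Pt[m][:,:2].astype(np.float32)))
m=(Pt[...,2]>.015)&(Pt[...,2]<.2)&(Pt[...,0]>.55)&(Pt[...,0]<.82)&(Pt[...,1]>-.35)&(Pt[...,1]<-.17)
print(cv2.minAreaRect(Pt[m][:,:2].astype(np.float32)))
E
```

```text
277 [[ 0.52652426 -0.242347  ]] ((0.5269359946250916, -0.24252474308013916), (0.023465078324079514, 0.035614095628261566), 82.60604095458984)
[ 0.5254 -0.2513] yaw -8.13 ((0.5258612036705017, -0.2513338327407837), (0.005271019879728556, 0.035547442734241486), 81.88695526123047)
[ 0.5277 -0.2334] yaw -7.3 ((0.5280806422233582, -0.23346742987632751), (0.005206439644098282, 0.03555314987897873), 82.60604095458984)
tongue ((0.5252166390419006, -0.24243241548538208), (0.06060771644115448, 0.06615570187568665), 83.66114807128906)
top [ 0.511 -0.254  0.05 ] [ 0.546 -0.229  0.066] 59
scene [ 0.506 -0.257  0.05 ] [ 0.545 -0.229  0.066] 80
((0.6686583757400513, -0.26014459133148193), (0.09803825616836548, 0.17574313282966614), 83.02024841308594)
((0.6902226209640503, -0.2655661702156067), (0.11558838188648224, 0.2859591841697693), 78.12705993652344)
```

```bash
python3 - <<'E'
from h import *
go([.633,-.2554,.165],82.6)
for p in (32,27,22,17,12,8,6,4.8): 
    r=np.radians(p); print(p,((np.cos(r)-np.cos(np.radians(32)))*143/25).round(2),(-(np.sin(r)-np.sin(np.radians(32)))*143/25).round(2))
E
```

```text
t 2.2 tcp [ 0.5004 -0.2348  0.2782] z [-0.003 -0.001 -1.   ] yhead 82.32 shift [-5.38 -0.1   4.51] turnz -0.03 F [-2.7 -1.6 -1.1]
32 0.0 -0.0
27 0.25 0.43
22 0.45 0.89
17 0.62 1.36
12 0.74 1.84
8 0.81 2.24
6 0.84 2.43
4.8 0.85 2.55
```

jog_arm --targets '[[[-2.5,0,0],[0,0,0],0],[[-5.4,-0.05,0],[0,0,0],0],[[-5.4,-0.05,2.2],[0,0,0],0],[[-5.4,-0.05,4.2],[0,0,0],0],[[-5.4,-0.05,4.4],[0,0,0],0],[[-5.4,-0.05,4.4],[0,0,0],0]]'

```text
time: 2.95
tool_pos: [0.6343, -0.2478, 0.1725]
tool_rot: [0.0, 0.065, 0.998, -0.0]
contact_force: [-0.0, 0.0, 0.3]
gripper_width: -0.003
grasp_force: 0.0
```

```bash
python3 - <<'E'
from h import *
go([.632,-.2554,.144],82.6)
s,im,d=grab("scene","s2.png")
cv2.imwrite("pics/s2b.png",cv2.resize(im[150:290,230:400,::-1],None,fx=4,fy=4,interpolation=2))
E
```

```text
t 2.95 tcp [ 0.6343 -0.2478  0.1725] z [ 0.001 -0.    -1.   ] yhead 82.58 shift [ 0.05 -0.31  1.14] turnz -0.0 F [-0.   0.   0.3]
```

View pics/s2b.png

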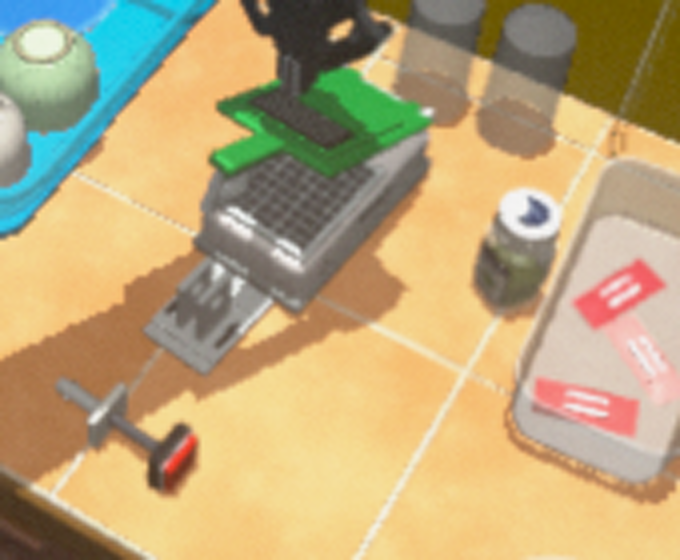

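jog_arm --targets '[[[0,-0.3,0.8],[0,0,0],0],[[0.1,-0.3,1.2],[0,0,0],0],[[0.3,-0.3,1.6],[0,0,0],0],[[0.5,-0.3,2.05],[0,0,0],0],[[0.65,-0.3,2.5],[0,0,0],0],[[0.78,-0.3,2.95],[0,0,0],0],[[0.84,-0.3,3.2],[0,0,0],0],[[0.86,-0.3,3.4],[0,0,0],0]]'

```text
time: 4.0
tool_pos: [0.6113, -0.2517, 0.0855]
tool_rot: [-0.001, 0.065, 0.998, 0.001]
contact_force: [-0.7, 0.3, 2.7]
gripper_width: 0.002
grasp_force: 1.3
```

```bash
python3 -c "
from h import *
go([.611,-.2526,.080],82.6)"
```

```text
t 4.0 tcp [ 0.6113 -0.2517  0.0855] z [-0.001  0.001 -1.   ] yhead 82.59 shift [ 0.01 -0.04  0.22] turnz -0.0 F [-0.7  0.3  2.7]
```

Moving, 2.7 N. Continue in small steps to the stop.

jog_arm --targets '[[[0,0,0.12],[0,0,0],0],[[0,0,0.2],[0,0,0],0],[[0,0,0.26],[0,0,0],0],[[0,0,0.32],[0,0,0],0],[[0,0,0.36],[0,0,0],0],[[0,0,0.36],[0,0,0],0]]'

```text
time: 4.75
tool_pos: [0.6113, -0.252, 0.0801]
tool_rot: [-0.001, 0.065, 0.998, 0.0]
contact_force: [-9.3, 4.5, 14.9]
gripper_width: -0.002
grasp_force: 7.7
```

jog_arm --targets '[[[0,0,-1],[0,0,0],0],[[0,0,-3.2],[0,0,0],0],[[2.5,-0.4,-3.6],[0,0,-0.2],30],[[5,-0.8,-3.6],[0,0,-0.38],59],[[7.7,-0.4,-3.2],[0,0,-0.38],59],[[7.7,-0.4,-3.2],[0,0,-0.38],59],[[7.7,-0.4,-3.2],[0,0,-0.38],59]]'

```text
time: 5.62
tool_pos: [0.4197, -0.2375, 0.1575]
tool_rot: [0.001, 0.038, 0.999, -0.0]
contact_force: [0.8, -0.5, -0.2]
gripper_width: 0.592
grasp_force: 0.0
```

```bash
python3 - <<'E'
from h import *
go([.4113,-.288,.10],85.6)
s,im,d=grab("wrist","w3.png")
v,u=np.mgrid[:384,:512]; P=withdepth("wrist",np.c_[u.ravel(),v.ravel()],d.ravel(),s).reshape(384,512,3); np.save("pics/Pw3.npy",P)
cv2.imwrite("pics/w3b.png",cv2.resize(im[:,:,::-1],None,fx=1.4,fy=1.4,interpolation=2))
s,im,d=grab("scene","s3.png")
v,u=np.mgrid[:384,:512]; P=withdepth("scene",np.c_[u.ravel(),v.ravel()],d.ravel()).reshape(384,512,3)
h=cv2.cvtColor(im,cv2.COLOR_RGB2HSV); m=(h[...,0]>45)&(h[...,0]<80)&(h[...,1]>150)&(h[...,2]>60)&(P[...,2]>.05)&(P[...,0]>.45)&(P[...,1]<-.15)
Q=P[m]; print("lid z",len(Q),np.percentile(Q[:,2],[2,50,98]).round(4))
E
```

```text
t 5.62 tcp [ 0.4197 -0.2375  0.1575] z [ 0.001 -0.001 -1.   ] yhead 85.59 shift [ 0.18 -2.04  2.3 ] turnz -0.0 F [ 0.8 -0.5 -0.2]
lid z 1048 [0.0711 0.0764 0.0813]
```

View pics/w3b.png

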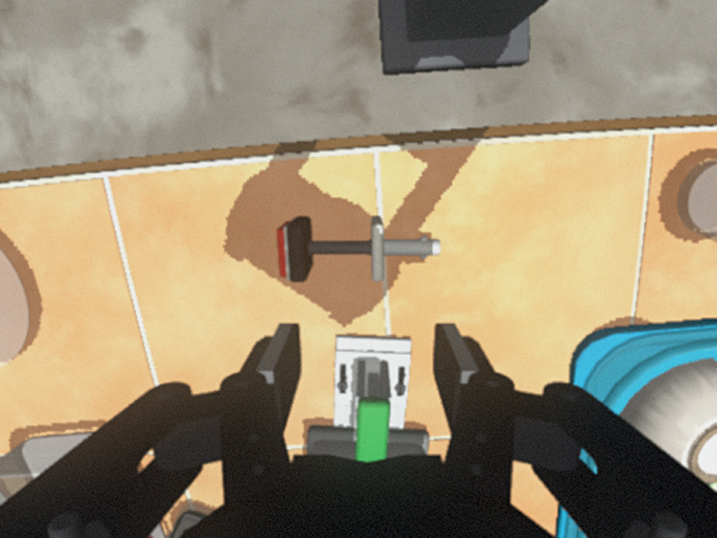

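```bash
python3 - <<'E'
from h import *
P=np.load("pics/Pw3.npy"); z=np.load("pics/w3.npz",allow_pickle=True); s=z["s"][0]
roi=np.zeros(P.shape[:2],bool); roi[140:212,185:325]=1
Q=P[roi&(P[...,2]>.012)&(P[...,2]<.05)]
print("ext y",np.percentile(Q[:,1],[0,.5,99.5,100]).round(4))
n=Q[(Q[:,1]>-.27)&(Q[:,1]<-.245)]; k=Q[(Q[:,1]>-.222)&(Q[:,1]<-.193)]
mid=lambda q:[(np.percentile(q[:,0],2)+np.percentile(q[:,0],98))/2,q[:,1].mean()]
a,b=np.array(mid(n)),np.array(mid(k)); print(a,b,"head",np.degrees(np.arctan2(*(b-a)[::-1])))
f=Q[Q[:,2]>.032]
print("high y clusters",np.histogram(f[:,1],bins=np.arange(-.30,-.22,.002)))
roi=np.zeros(P.shape[:2],bool); roi[235:300,235:300]=1
T=P[roi&(P[...,2]>.055)&(P[...,2]<.067)][:,:2]; print("keeper",len(T),cv2.minAreaRect(T.astype(np.float32)))
E
```

```text
ext y [-0.2972 -0.2963 -0.1877 -0.1865]
[ 0.41327083 -0.25752867] [ 0.41734205 -0.20698397] head 85.39494204555268
high y clusters (array([ 0, 16, 65, 70, 71, 80, 82, 98, 89, 95, 96, 15,  0,  0,  0,  0,  0,
        0,  0,  0,  0,  0,  0,  0,  0,  0,  0,  0,  0,  0,  0,  0, 33, 85,
       92, 89, 65,  5,  0]), array([-0.3  , -0.298, -0.296, -0.294, -0.292, -0.29 , -0.288, -0.286,
       -0.284, -0.282, -0.28 , -0.278, -0.276, -0.274, -0.272, -0.27 ,
       -0.268, -0.266, -0.264, -0.262, -0.26 , -0.258, -0.256, -0.254,
       -0.252, -0.25 , -0.248, -0.246, -0.244, -0.242, -0.24 , -0.238,
       -0.236, -0.234, -0.232, -0.23 , -0.228, -0.226, -0.224, -0.222]))
keeper 133 ((0.5166633129119873, -0.24113135039806366), (0.024263791739940643, 0.021397141739726067), 83.1843490600586)
```

jog_arm --targets '[[[0.2,-1.02,1],[0,0,0],59],[[0.2,-2.02,2],[0,0,0],59],[[0.2,-2.02,3.5],[0,0,0],59],[[0.2,-2.02,4.5],[0,0,0],59],[[0.2,-2.02,4.8],[0,0,0],59],[[0.2,-2.02,4.8],[0,0,0],59]]'

```text
time: 6.48
tool_pos: [0.4117, -0.2878, 0.0376]
tool_rot: [0.0, 0.038, 0.999, -0.0]
contact_force: [-0.9, -0.8, 0.3]
gripper_width: 0.589
grasp_force: 0.0
```

```bash
python3 -c "
from h import *
go([.411,-.2875,.0268],85.5)"
```

```text
t 6.47 tcp [ 0.4117 -0.2878  0.0376] z [ 0. -0. -1.] yhead 85.66 shift [0.03 0.01 0.43] turnz 0.02 F [-0.9 -0.8  0.3]
```

jog_arm --targets '[[[0.02,0.01,0.42],[0,0,0],59],[[0.02,0.01,0.42],[0,0,0],40],[[0.02,0.01,0.42],[0,0,0],26],[[0.02,0.01,0.42],[0,0,0],10],[[0.02,0.01,0.42],[0,0,0],5],[[0.02,0.01,0.42],[0,0,0],5],[[0.02,0.01,0.42],[0,0,0],5]]'

```text
time: 7.35
tool_pos: [0.4107, -0.2874, 0.0277]
tool_rot: [0.0, 0.038, 0.999, -0.0]
contact_force: [-0.0, 1.5, 6.0]
gripper_width: 0.142
grasp_force: 61.4
```

```bash
python3 - <<'E'
from h import *
s,im,d=grab("wrist","w4.png"); 
a=cv2.resize(im[150:330,150:360,::-1],None,fx=3.4,fy=3.4,interpolation=2)
s2,im,d=grab("scene","s4.png")
b=cv2.resize(im[200:300,200:320,::-1],None,fx=3.3,fy=3.3,interpolation=2)
cv2.imwrite("pics/w4b.png",cv2.resize(np.hstack([a,cv2.copyMakeBorder(b,0,a.shape[0]-b.shape[0],0,0,0)]),None,fx=.7,fy=.7)); print(s2["contact_force"],s2["gripper_width"],s2["tool_pos"])
E
```

```text
[-1.08425454  2.17833571  4.87011033] 0.14566348093522088 [ 0.4107505  -0.28736742  0.02765487]
```

View pics/w4b.png

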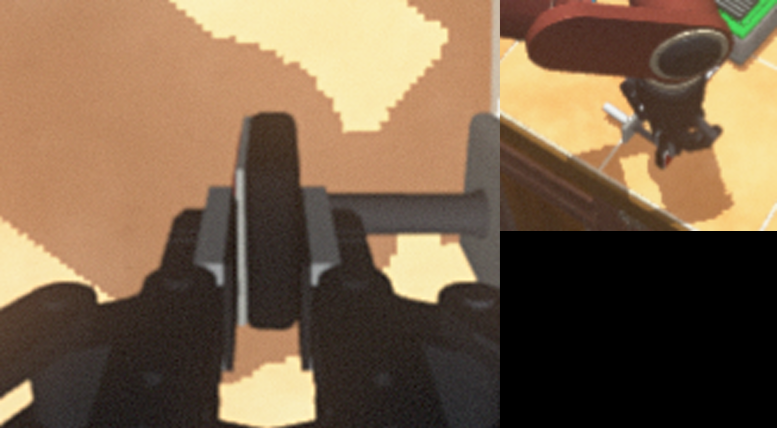

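jog_arm --targets '[[[0,0,-0.5],[0,0,0],5],[[0,0,-1.5],[0,0,0],5],[[0,0,-2.6],[0,0,0],5],[[0,-1.5,-2.6],[0,0,0.2],5],[[-2,-3,-2.6],[0,0,0.38],5],[[-3.7,-3.9,-2.6],[0,0,0.38],5],[[-3.7,-3.9,-2.6],[0,0,0.38],5],[[-3.7,-3.9,-2.6],[0,0,0.38],5]]'

```text
time: 8.45
tool_pos: [0.4944, -0.3909, 0.0912]
tool_rot: [-0.001, 0.065, 0.998, 0.0]
contact_force: [-0.8, 0.7, -1.0]
gripper_width: 0.14
grasp_force: 60.5
```

```bash
python3 - <<'E'
from h import *
go([.5094,-.3774,.0537],82.6)
s,im,d=grab("wrist","w5.png"); print(s["gripper_width"],s["grasp_force"])
v,u=np.mgrid[:384,:512]; P=withdepth("wrist",np.c_[u.ravel(),v.ravel()],d.ravel(),s).reshape(384,512,3); np.save("pics/Pw5.npy",P)
cv2.imwrite("pics/w5b.png",cv2.resize(im[:,:,::-1],None,fx=1.4,fy=1.4,interpolation=2))
E
```

```text
t 8.45 tcp [ 0.4944 -0.3909  0.0912] z [-0.001  0.001 -1.   ] yhead 82.59 shift [-0.53  0.61  1.5 ] turnz -0.0 F [-0.8  0.7 -1. ]
0.1402557826310161 60.50100088119507
```

View pics/w5b.png

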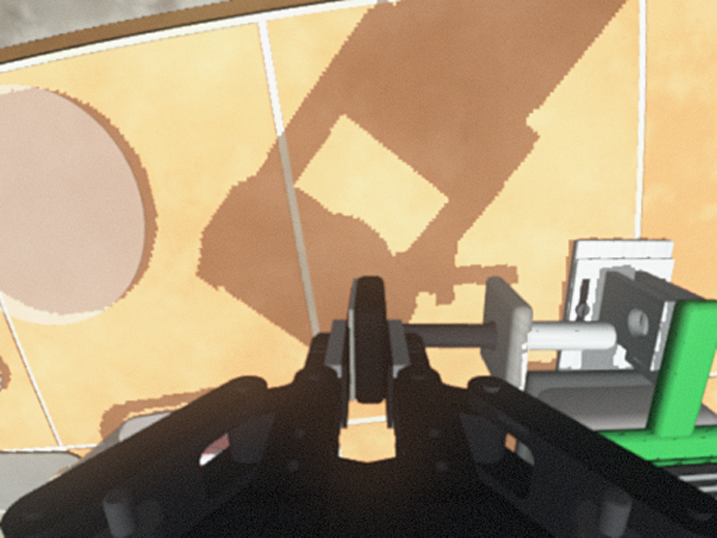

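```bash
cat >> h.py <<'E'
def toolcoords(P,s):
    q=s["tool_rot"];M=R.from_quat([q[1],q[2],q[3],q[0]]).as_matrix(); return (P-s["tool_pos"])@M
E
python3 - <<'E'
from h import *
z=np.load("pics/w5.npz",allow_pickle=True); im=z["im"];s=z["s"][0];P=np.load("pics/Pw5.npy"); T=toolcoords(P,s)*1000
# pin in tool coords
def box(a,b,c,d): m=np.zeros(P.shape[:2],bool); m[c:d,a:b]=1; return m
sh=T[box(383,440,222,256)&(T[...,2]<0+40)&(T[...,2]>-30)&(abs(T[...,0])<14)]
for y in range(60,108,4):
    q=sh[(sh[:,1]>=y)&(sh[:,1]<y+4)]
    if len(q)>5: print("shank",y,len(q),"x",np.percentile(q[:,0],[2,98]).round(1),"ztop",np.percentile(q[:,2],3).round(1))
q=sh[(sh[:,1]>50)]; print("ymax",np.percentile(q[:,1],[98,99.5,100]).round(1))
nk=T[box(295,345,225,252)&(abs(T[...,0])<14)&(T[...,2]<30)]
for y in (20,28,36):
    q=nk[(nk[:,1]>=y)&(nk[:,1]<y+8)]
    if len(q)>5: print("neck",y,len(q),"x",np.percentile(q[:,0],[2,98]).round(1),"ztop",np.percentile(q[:,2],3).round(1))
# cheek face & hole
g=cv2.cvtColor(im,cv2.COLOR_RGB2GRAY)
np.set_printoptions(linewidth=250)
print(g[216:244:2,438:478:2]); print(T[216:244:2,438:478:2,1].round(0).astype(int))
E
```

```text
shank 64 41 x [-4.4  4.7] ztop 0.4
shank 68 147 x [-5.   5.4] ztop 0.6
shank 72 148 x [-5.2  5.3] ztop 0.6
shank 76 147 x [-5.3  5.1] ztop 0.5
shank 80 150 x [-5.1  5. ] ztop 0.5
shank 84 146 x [-5.2  5.2] ztop 0.4
shank 88 138 x [-5.4  5.2] ztop 0.2
shank 92 146 x [-5.9  5. ] ztop 0.4
shank 96 89 x [-5.1  4.8] ztop 0.4
ymax [98.2 99.  99.4]
neck 20 225 x [-4.8  3.7] ztop 1.9
neck 28 260 x [-4.7  3.7] ztop 1.9
neck 36 240 x [-4.2  3.7] ztop 1.9
[[ 82  82  81  80  82  82  81  87  75  81  77  78  83  76  78  79  76  74 124 196]
 [ 86  82  78  79  78  83  78  85  82  74  82  78  82  77  80  79  78  68 157 202]
 [ 78  86  78  82  81  83  81  93  99  85  80  81  76  77  78  79  78  75 205 202]
 [ 84  87  84  87  82  76 105 121 128 131 111  81  82  77  77  78  75  84 232 205]
 [ 87  84  88  78  78  80 130 145 151 147 117 116  77  80  77  74  75 103 243 173]
 [ 77  83  84  84  78  95 144 160 159 153  98 134 100  76  79  78  73 129 244 167]
 [ 82  79  79  84  78  96 148 162 164 154 101 137 124  77  78  80  72 174 244 165]
 [ 88  81  77  82  77 104 149 156 156 143 118 149 139  74  74  78  71 
[... 974 characters left out ...]
49 140 139 139 141 139 140 140 142]
 [140 140 140 139 139 139 141 142 143 145 148 148 150 140 140 139 139 140 140 143]
 [139 140 140 139 140 140 141 142 144 146 148 149 151 140 140 139 139 140 141 143]
 [140 140 140 140 140 139 141 142 143 146 148 150 150 139 140 139 140 140 142 143]
 [ 99 139 140 139 139 139 141 142 143 144 148 150 151 140 139 139 141 140 143 143]
 [ 99 140 139 140 140 139 140 140 142 144 145 151 152 139 139 139 140 140 142 143]
 [ 98 140 140 140 139 140 139 141 141 142 144 151 140 139 140 140   0 142 143 144]
 [ 98 140 139 140 139 140 140 140 140 141 142 140 140 138 139 140 140 142 143 142]
 [ 98 140 139 140 140 140 139 140 141 139 140 139 139 139 140 140 140 142 143 141]]
```

```bash
python3 - <<'E'
from h import *
z=np.load("pics/w5.npz",allow_pickle=True); im=z["im"];s=z["s"][0];P=np.load("pics/Pw5.npy")
g=cv2.GaussianBlur(cv2.cvtColor(im,cv2.COLOR_RGB2GRAY),(3,3),0)
m=np.zeros(g.shape,np.uint8); m[218:242,444:470]=(g[218:242,444:470]>97)
n,l,st,c=cv2.connectedComponentsWithStats(m); print(st[1:],c[1:])
k=l[230,452]; cn=cv2.findContours((l==k).astype(np.uint8),0,1)[0][0]
cn=cv2.convexHull(cn).reshape(-1,2).astype(float)
o,dr=rays("wrist",cn,s); q=s["tool_rot"];M=R.from_quat([q[1],q[2],q[3],q[0]]).as_matrix()
o=(o-s["tool_pos"])@M; dr=dr@M; H=(o+dr*((.1396-o[1])/dr[:,1])[:,None])*1000
print("hole x",H[:,0].min(),H[:,0].max(),"z",H[:,2].min(),H[:,2].max()); print(cv2.minEnclosingCircle(H[:,[0,2]].astype(np.float32)))
# cheek face extents in tool coords
T=toolcoords(P,s)*1000; f=T[200:260,420:480].reshape(-1,3); f=f[(abs(f[:,1]-139.7)<1.2)]
print("cheek x",np.percentile(f[:,0],[0.5,99.5]).round(1),"z",np.percentile(f[:,2],[.5,99.5]).round(1),"TCPz",s["tool_pos"][2])
x=f[f[:,2]>42];print("y vs x slope deg",np.degrees(np.polyfit(f[:,0],f[:,1],1)[0]),"med y",np.median(f[:,1]))
E
```

```text
[[448 221  16  19 241]
 [468 237   2   5   6]] [[455.3153527  229.98755187]
 [468.83333333 239.33333333]]
hole x -20.447075801949655 -5.919437108305573 z 36.8750014878319 54.106763665678876
((-13.060664176940918, 45.468650817871094), 8.644577026367188)
cheek x [-50.5   4.8] z [20.5 82.9] TCPz 0.09117075952200288
y vs x slope deg -0.19723816823466195 med y 139.68365883984225
```

jog_arm --targets '[[[-0.3,0,0.8],[0,0,0],5],[[-0.52,0,1.54],[0,0,0],5],[[-0.52,0.6,1.54],[0,0,0],5],[[-0.52,1.0,1.54],[0,0,0],5],[[-0.52,1.0,1.54],[0,0,0],5],[[-0.52,1.0,1.54],[0,0,0],5]]'

```text
time: 9.25
tool_pos: [0.5116, -0.3685, 0.0542]
tool_rot: [0.001, 0.065, 0.998, -0.001]
contact_force: [-0.7, -0.7, -2.4]
gripper_width: 0.139
grasp_force: 60.5
```

```bash
cat > chk.py <<'E'
from h import *
import sys
s,im,d=grab("wrist",sys.argv[1]+".png")
v,u=np.mgrid[:384,:512]; P=withdepth("wrist",np.c_[u.ravel(),v.ravel()],d.ravel(),s).reshape(384,512,3); T=toolcoords(P,s)*1000
go(s["tool_pos"],82.6)
sh=T[(abs(T[...,0])<9)&(T[...,2]<13)&(T[...,2]>-8)&(T[...,1]>62)&(T[...,1]<112)]
for y in range(64,108,6):
    q=sh[(sh[:,1]>=y)&(sh[:,1]<y+6)]
    if len(q)>5: print("shank",y,len(q),"x",np.percentile(q[:,0],[2,98]).round(1),"ztop",np.percentile(q[:,2],[3,10]).round(1))
print("nose",np.percentile(sh[:,1],99.5).round(1))
f=T[(T[...,1]>100)&(T[...,1]<145)&(T[...,2]>-12)&(T[...,2]<35)&(abs(T[...,0])<30)]
h,e=np.histogram(f[:,1],bins=np.arange(100,145,.5)); print("cheek y mode",e[h.argmax()],h.max()); y0=np.median(f[abs(f[:,1]-e[h.argmax()])<1][:,1])
f=f[abs(f[:,1]-y0)<1]; print("x",np.percentile(f[:,0],[.5,99.5]).round(1),"z",np.percentile(f[:,2],[.5,99.5]).round(1),y0)
E
python3 chk.py w6; python3 -c "
import cv2;a=cv2.imread('pics/w6.png')[170:300,280:470];cv2.imwrite('pics/w6b.png',cv2.resize(a,None,fx=4,fy=4,interpolation=2))"
```

```text
t 9.3 tcp [ 0.5115 -0.3686  0.0541] z [ 0.001 -0.001 -1.   ] yhead 82.58 shift [-0.    0.01 -0.  ] turnz -0.0 F [ 0.  -0.2 -1. ]
shank 64 203 x [-5.   5.2] ztop [0.6 1.1]
shank 70 216 x [-5.3  5.1] ztop [0.5 1.1]
shank 76 222 x [-5.2  5.2] ztop [0.5 0.9]
shank 82 220 x [-5.1  5.3] ztop [0.5 1. ]
shank 88 210 x [-5.1  5. ] ztop [0.2 0.8]
shank 94 161 x [-6.   4.8] ztop [0.4 1.1]
nose 99.0
cheek y mode 115.0 961
x [-17.   18.9] z [-8.5 34.7] 115.32186100004525
```

View pics/w6b.png

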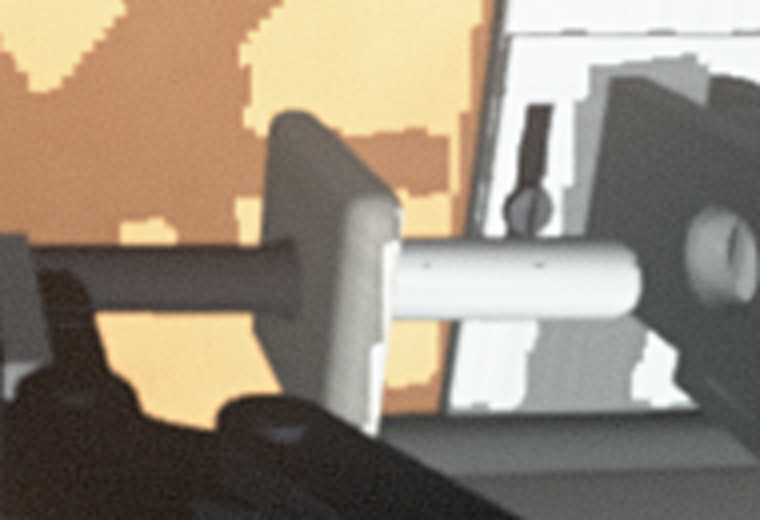

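```bash
cat > hole.py <<'E'
from h import *
import sys
z=np.load(f"pics/{sys.argv[1]}.npz",allow_pickle=True); im=z["im"];s=z["s"][0]; a,b,c,d=map(int,sys.argv[2:6]); y0=float(sys.argv[6])/1000
g=cv2.GaussianBlur(cv2.cvtColor(im,cv2.COLOR_RGB2GRAY),(3,3),0); sub=g[c:d,a:b]
th,m=cv2.threshold(sub,0,255,cv2.THRESH_OTSU); n,l,st,ce=cv2.connectedComponentsWithStats(m)
k=1+st[1:,4].argmax(); print(th,st[1:].tolist())
cn=cv2.convexHull(cv2.findContours((l==k).astype(np.uint8),0,1)[0][0]).reshape(-1,2)+[a,c]
o,dr=rays("wrist",cn,s); q=s["tool_rot"];M=R.from_quat([q[1],q[2],q[3],q[0]]).as_matrix()
o=(o-s["tool_pos"])@M; dr=dr@M; H=(o+dr*((y0-o[1])/dr[:,1])[:,None])*1000
e=cv2.fitEllipse(H[:,[0,2]].astype(np.float32)); print("x",H[:,0].min(),H[:,0].max(),"z",H[:,2].min(),H[:,2].max(),e)
# shank silhouette in image at nose: rays to plane z=axis
E
python3 hole.py w6 450 471 219 249 115.3; python3 - <<'E'
from h import *
z=np.load("pics/w6.npz",allow_pickle=True); im=z["im"];s=z["s"][0]
g=cv2.cvtColor(im,cv2.COLOR_RGB2GRAY).astype(int)
for u in (385,395,405,415,425,432): print(u,g[225:254,u].tolist())
E
```

```text
115.0 [[2, 4, 18, 22, 305]]
x -4.99307842922643 7.835383321045622 z 0.18138246307292105 16.049727035449575 ((1.300238013267517, 8.162200927734375), (12.75882339477539, 16.307348251342773), 11.78819465637207)
385 [226, 226, 224, 206, 152, 123, 141, 166, 188, 208, 217, 218, 233, 242, 244, 246, 245, 243, 244, 244, 245, 239, 234, 222, 200, 215, 230, 231, 228]
395 [144, 133, 129, 121, 107, 118, 139, 168, 184, 207, 221, 225, 236, 240, 245, 246, 245, 244, 244, 246, 245, 241, 236, 228, 197, 177, 191, 205, 219]
405 [240, 254, 254, 229, 146, 119, 131, 163, 185, 204, 214, 224, 233, 237, 241, 245, 246, 245, 244, 246, 245, 241, 236, 224, 215, 231, 248, 247, 247]
415 [118, 138, 182, 200, 138, 112, 133, 158, 184, 201, 198, 190, 227, 238, 241, 243, 244, 245, 246, 246, 246, 242, 238, 229, 194, 170, 165, 167, 170]
425 [161, 156, 156, 129, 100, 110, 131, 157, 177, 196, 209, 222, 231, 236, 240, 242, 243, 244, 245, 247, 246, 243, 238, 230, 193, 167, 163, 163, 163]
432 [91, 86, 86, 93, 89, 107, 130, 157, 175, 191, 206, 222, 228, 234, 238, 240, 242, 243, 245, 246, 246, 242, 239, 228, 193, 165, 159, 169, 162]
```

jog_arm --targets '[[[0.045,0.25,0.05],[0,0,0],5],[[0.045,0.5,0.05],[0,0,0],5],[[0.045,0.6,0.05],[0,0,0],5],[[0.045,0.66,0.05],[0,0,0],5],[[0.045,0.72,0.05],[0,0,0],5],[[0.045,0.78,0.05],[0,0,0],5]]'

```text
time: 10.05
tool_pos: [0.5126, -0.3488, 0.0521]
tool_rot: [0.0, 0.065, 0.998, -0.0]
contact_force: [0.3, -0.0, -2.1]
gripper_width: 0.145
grasp_force: 60.5
```

```bash
python3 chk.py w7
```

```text
t 10.1 tcp [ 0.5126 -0.3486  0.0521] z [ 0.  0. -1.] yhead 82.58 shift [ 0.   -0.01 -0.  ] turnz -0.0 F [ 0.3 -0.6 -1.7]
shank 64 200 x [-5.1  5.2] ztop [0.8 1. ]
shank 70 223 x [-5.2  5.3] ztop [0.5 0.9]
shank 76 219 x [-5.   5.1] ztop [0.7 1. ]
shank 82 213 x [-4.9  5.1] ztop [0.5 0.8]
shank 88 211 x [-5.1  5.1] ztop [0.3 0.7]
shank 94 528 x [-8.7  8.7] ztop [-7.7 -6.8]
nose 98.6
cheek y mode 103.5 130
x [-29.9  18.1] z [-7.3 21.8] 103.72932368849489
```

jog_arm --targets '[[[0,0.1,-0.02],[0,0,0],5],[[0,0.2,-0.02],[0,0,0],5],[[0,0.3,-0.02],[0,0,0],5],[[0,0.4,-0.02],[0,0,0],5]]'

```text
time: 10.6
tool_pos: [0.5139, -0.3386, 0.0526]
tool_rot: [0.0, 0.065, 0.998, -0.0]
contact_force: [-0.4, -1.1, -1.3]
gripper_width: 0.142
grasp_force: 60.5
```

jog_arm --targets '[[[0,0.1,0],[0,0,0],5],[[0,0.2,0],[0,0,0],5],[[0,0.3,0],[0,0,0],5],[[0,0.4,0],[0,0,0],5]]'

```text
time: 11.1
tool_pos: [0.5152, -0.3288, 0.0526]
tool_rot: [0.0, 0.065, 0.998, -0.0]
contact_force: [0.6, 0.8, -0.8]
gripper_width: 0.144
grasp_force: 60.5
```

jog_arm --targets '[[[0,0.12,0],[0,0,0],5],[[0,0.24,0],[0,0,0],5],[[0,0.36,0],[0,0,0],5],[[0,0.48,0],[0,0,0],5],[[0,0.54,0],[0,0,0],5],[[0,0.58,0],[0,0,0],5]]'

```text
time: 11.85
tool_pos: [0.517, -0.3144, 0.0526]
tool_rot: [0.0, 0.065, 0.998, -0.0]
contact_force: [-0.2, 1.1, -2.2]
gripper_width: 0.149
grasp_force: 60.5
```

jog_arm --targets '[[[0,0.03,0],[0,0,0],5],[[0,0.05,0],[0,0,0],5],[[0,0.07,0],[0,0,0],5],[[0,0.09,0],[0,0,0],5],[[0,0.09,0],[0,0,0],5]]'

```text
time: 12.48
tool_pos: [0.5173, -0.3128, 0.0528]
tool_rot: [0.0, 0.065, 0.998, -0.0]
contact_force: [-0.3, -2.1, -2.2]
gripper_width: 0.138
grasp_force: 60.5
```

jog_arm --targets '[[[0,0.03,0],[0,0,0],5],[[0,0.05,0],[0,0,0],5],[[0,0.05,0],[0,0,0],5]]'

```text
time: 12.85
tool_pos: [0.5175, -0.3125, 0.0532]
tool_rot: [0.0, 0.065, 0.998, -0.002]
contact_force: [-1.9, -5.4, -0.5]
gripper_width: 0.14
grasp_force: 60.5
```

jog_arm --targets '[[[0,0.03,0],[0,0,0],5],[[0,0.03,0],[0,0,0],20],[[0,0.03,0],[0,0,0],28],[[0,0.03,0],[0,0,0],40],[[0,0.0,0],[0,0,0],45],[[0,0.0,0],[0,0,0],45]]'

```text
time: 13.6
tool_pos: [0.5176, -0.3106, 0.0525]
tool_rot: [0.0, 0.065, 0.998, 0.0]
contact_force: [-0.2, 0.3, -0.6]
gripper_width: 0.451
grasp_force: 0.0
```

```bash
python3 - <<'E'
from h import *
go([.5175,-.3125,.15],82.6)
s,im,d=grab("wrist","w8.png")
cv2.imwrite("pics/w8b.png",cv2.resize(im[130:330,180:440,::-1],None,fx=3,fy=3,interpolation=2))
v,u=np.mgrid[:384,:512]; P=withdepth("wrist",np.c_[u.ravel(),v.ravel()],d.ravel(),s).reshape(384,512,3)
T=toolcoords(P,s)*1000; q=T[(abs(T[...,0])<20)&(T[...,2]<-2)&(T[...,2]>-20)&(T[...,1]>-40)&(T[...,1]<120)]
h,e=np.histogram(q[:,1],bins=np.arange(-40,120,2)); print([(a,b) for a,b in zip(e,h) if b>5])
E
```

```text
t 13.6 tcp [ 0.5176 -0.3106  0.0525] z [ 0.     0.001 -1.   ] yhead 82.59 shift [-0.01 -0.07 -3.9 ] turnz -0.0 F [-0.2  0.3 -0.6]
[(np.int64(-34), np.int64(8)), (np.int64(-32), np.int64(39)), (np.int64(-30), np.int64(43)), (np.int64(-28), np.int64(20)), (np.int64(-26), np.int64(42)), (np.int64(-24), np.int64(55)), (np.int64(-22), np.int64(51)), (np.int64(-20), np.int64(215)), (np.int64(-16), np.int64(20)), (np.int64(-14), np.int64(47)), (np.int64(-12), np.int64(233)), (np.int64(-10), np.int64(232)), (np.int64(-8), np.int64(259)), (np.int64(-6), np.int64(252)), (np.int64(-4), np.int64(253)), (np.int64(-2), np.int64(272)), (np.int64(0), np.int64(188)), (np.int64(18), np.int64(215)), (np.int64(20), np.int64(51)), (np.int64(22), np.int64(57)), (np.int64(24), np.int64(49)), (np.int64(26), np.int64(8)), (np.int64(28), np.int64(47)), (np.int64(30), np.int64(40)), (np.int64(32), np.int64(14)), (np.int64(44), np.int64(213)), (np.int64(46), np.int64(327)), (np.int64(48), np.int64(260)), (np.int64(50), np.int64(217)), (np.int64(52), np.int64(50)), (np.int64(56), np.int64(466)), (np.int64(58), np.int64(559)), (np.int64(60), np.int64(116)), (np.int64(62), np.int64(19)), (np.int64(64), np.int64(27)), (np.int64(66), np.int64(29)), (np.int64(68), np.int64(30)), (np.int64(70), np.int64(20)), (np.int64(72), np.int64(17)), (np.int64(74), np.int64(29)), (np.int64(76), np.int64(30)), (np.int64(78), np.int64(53))]
```

View pics/w8b.png

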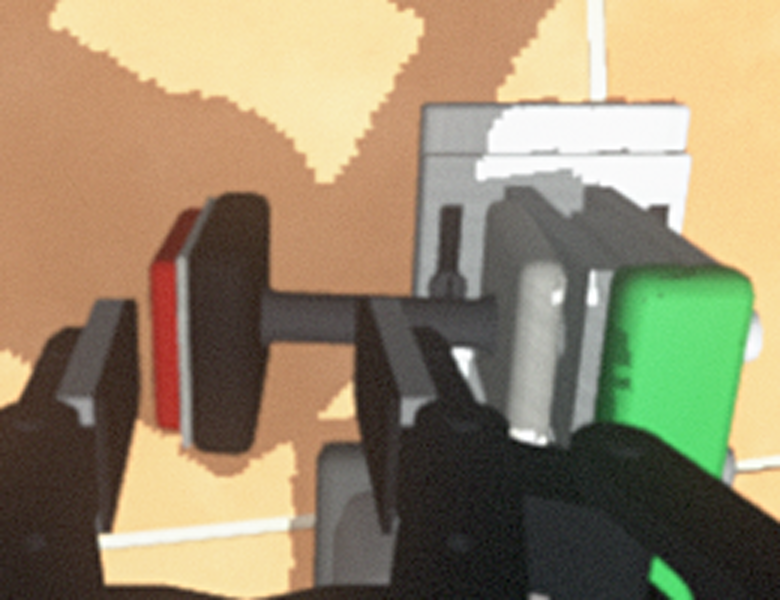

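jog_arm --targets '[[[0,-0.25,0],[0,0,0],45],[[0,-0.25,0],[0,0,0],30],[[0,-0.25,0],[0,0,0],30],[[0,-0.15,0],[0,0,0],30],[[0,-0.07,0],[0,0,0],30],[[0,0.0,0],[0,0,0],30],[[0,0.05,0],[0,0,0],30]]'

```text
time: 14.52
tool_pos: [0.5179, -0.3115, 0.0536]
tool_rot: [0.001, 0.065, 0.998, -0.002]
contact_force: [-2.0, -6.5, 1.7]
gripper_width: 0.301
grasp_force: 3.3
```

```bash
cat > gap.py <<'E'
from h import *
import sys
go(state()["tool_pos"],82.6)
s,im,d=grab("wrist",sys.argv[1]+".png")
v,u=np.mgrid[:384,:512]; P=withdepth("wrist",np.c_[u.ravel(),v.ravel()],d.ravel(),s).reshape(384,512,3)
a=np.radians(82.6); ax=np.array([np.cos(a),np.sin(a)]); y=1000*((P[...,:2]-[.5254,-.2544])@ax); w=1000*((P[...,:2]-[.5254,-.2544])@[ax[1],-ax[0]]); Z=P[...,2]*1000
def e(nm,m): 
    q=y[m]; print(nm,len(q),np.percentile(q,[1,5,50,95,99]).round(1) if len(q) else "")
fl=(w<-6)&(w>-19)
red=((lambda h:((h[...,0]<8)|(h[...,0]>172))&(h[...,1]>140)&(h[...,2]>50))(cv2.cvtColor(im,cv2.COLOR_RGB2HSV)))
e("collar",fl&(y>-16)&(y<4)&(Z>63.8)&(Z<69)); e("cheek",fl&(Z>59)&(Z<63.3)&(y>-4)&(y<10))
e("flange",fl&(Z>63.8)&(Z<69)&(y<-40)&(y>-90)); e("red",red&(Z>32)&(Z<66)&(abs(w)<20)&(y<-40)&(y>-95))
E
python3 gap.py w9
```

```text
t 14.53 tcp [ 0.5179 -0.3115  0.0536] z [ 0.001 -0.004 -1.   ] yhead 82.6 shift [0. 0. 0.] turnz -0.0 F [-2.  -6.5  1.7]
collar 114 [-10.2  -9.2  -6.1   2.    2.2]
cheek 221 [-3.9 -0.2  1.4  3.7  5.3]
flange 178 [-83.3 -82.5 -72.6 -41.2 -40.4]
red 165 [-70.5 -70.4 -69.5 -68.7 -68.5]
```

jog_arm --targets '[[[0,0.06,0],[0,0,0],30],[[0,0.12,0],[0,0,0],30],[[0,0.15,0],[0,0,0],30],[[0,0.15,0],[0,0,0],30]]'

```text
time: 15.08
tool_pos: [0.5187, -0.3095, 0.0546]
tool_rot: [0.001, 0.065, 0.998, -0.004]
contact_force: [-3.4, -9.7, 2.6]
gripper_width: 0.297
grasp_force: 5.0
```

```bash
sed -i 's/^e("collar".*$/for n,lo,hi in(("collar",-16,6),("flange",-75,-45)):\n    m=(abs(w)<22)\&(Z>63.6)\&(Z<70)\&(y>lo)\&(y<hi); h,b=np.histogram(y[m],bins=np.arange(lo,hi+1)); print(n,b[0],h.tolist())\ne("cheek",fl\&(Z>60)\&(Z<63)\&(y>-4)\&(y<10))/; s/^e("flange"[^;]*; //' gap.py; python3 gap.py w10
```

```text
t 15.07 tcp [ 0.5187 -0.3095  0.0546] z [ 0.002 -0.007 -1.   ] yhead 82.6 shift [0. 0. 0.] turnz -0.0 F [-3.4 -9.7  2.6]
collar -16 [0, 0, 0, 0, 0, 0, 20, 49, 67, 63, 51, 41, 2, 0, 0, 0, 1, 137, 17, 9, 5, 4]
flange -75 [10, 12, 12, 11, 12, 12, 58, 0, 0, 0, 0, 0, 0, 0, 0, 0, 0, 0, 0, 0, 0, 0, 0, 0, 0, 0, 0, 0, 0, 0]
cheek 197 [-3.9 -3.5  1.5  3.6  4.2]
red 1 [-68.3 -68.3 -68.3 -68.3 -68.3]
```

```bash
cat > prof.py <<'E'
from h import *
import sys
z=np.load(f"pics/{sys.argv[1]}.npz",allow_pickle=True); d,s,im=z["d"],z["s"][0],z["im"]
v,u=np.mgrid[:384,:512]; P=withdepth("wrist",np.c_[u.ravel(),v.ravel()],d.ravel(),s).reshape(384,512,3)
a=np.radians(82.6); ax=np.array([np.cos(a),np.sin(a)]); D=P[...,:2]-[.5254,-.2544]; y=1000*(D@ax); w=1000*(D@[ax[1],-ax[0]]); Z=P[...,2]*1000
for lo,hi in ((-19,-12),(-12,-6),(-4,4)):
    print("w",lo,hi,[(int(b),int(np.percentile(Z[m],97))) for b in range(-80,34,2) if (m:=(w>lo)&(w<hi)&(y>=b)&(y<b+2)&(Z<85)).sum()>3])
m=(w>-21)&(w<-17)&(Z>25)&(Z<64); h,b=np.histogram(y[m],bins=np.arange(-80,10)); print("face w~-20:",[(int(q),int(n)) for q,n in zip(b,h) if n>4])
m=(y>22)&(y<60)&(abs(w)<9)&(Z>35)&(Z<57); print("nose beyond left cheek",m.sum(),np.percentile(y[m],[50,99]).round(1) if m.sum() else "", Z[m].max() if m.sum() else "")
E
python3 prof.py w10; echo; python3 prof.py w8
```

```text
w -19 -12 [(-80, 0), (-78, 0), (-76, 0), (-74, 0), (-72, 0), (-70, 56), (-68, 58), (-66, 59), (-64, 60), (-62, 60), (-60, 60), (-58, 60), (-56, 58), (-54, 44), (-52, 0), (-50, 0), (-48, 0), (-46, 0), (-44, 0), (-42, 0), (-40, 0), (-38, 0), (-36, 0), (-34, 0), (-32, 0), (-30, 0), (-28, 0), (-26, 0), (-24, 0), (-22, 0), (-20, 0), (-18, 11), (-16, 11), (-14, 12), (-12, 62), (-10, 63), (-8, 64), (-6, 64), (-4, 62), (-2, 60), (0, 71), (2, 73), (4, 74), (6, 74), (8, 74), (10, 74), (12, 74), (14, 74), (16, 74), (18, 74), (20, 73), (22, 72), (24, 55), (26, 11), (28, 11), (30, 11), (32, 11)]
w -12 -6 [(-80, 83), (-78, 83), (-76, 82), (-74, 83), (-72, 84), (-70, 84), (-68, 58), (-66, 59), (-64, 60), (-62, 60), (-60, 60), (-58, 60), (-56, 59), (-54, 46), (-52, 0), (-50, 0), (-48, 0), (-46, 0), (-44, 83), (-42, 83), (-40, 84), (-38, 84), (-36, 83), (-34, 83), (-32, 84), (-30, 83), (-28, 0), (-26, 0), (-24, 0), (-22, 0), (-20, 2), (-18, 11), (-16, 11), (-14, 12), (-12, 62), (-10, 63), (-8, 64), (-6, 64), (-4, 63), (-2, 62), (0, 72), (2, 74), (4, 74), (6, 74), (8, 74), (10, 74), (12, 74), (14, 74)
[... 2425 characters left out ...]
, (-30, 7), (-28, 45), (-26, 46), (-24, 46), (-22, 47), (-20, 48), (-18, 47), (-16, 48), (-14, 48), (-12, 63), (-10, 64), (-8, 64), (-6, 64), (-4, 61), (-2, 61), (0, 72), (2, 73), (4, 74), (6, 74), (8, 74), (10, 74), (12, 74), (14, 74), (16, 74), (18, 74), (20, 73), (22, 72)]
face w~-20: [(-69, 5), (-68, 16), (-67, 28), (-66, 33), (-65, 37), (-64, 38), (-63, 41), (-62, 41), (-61, 43), (-60, 43), (-59, 46), (-58, 45), (-57, 26), (-56, 41), (-55, 29), (-54, 7), (-11, 29), (-10, 49), (-9, 55), (-8, 61), (-7, 49), (-6, 46), (-5, 30), (-4, 21), (-3, 13), (-1, 6), (0, 46), (1, 43), (2, 43), (3, 44), (4, 33), (5, 39), (6, 11), (7, 9), (8, 43)]
nose beyond left cheek 64 [35.9 37.8] 55.35460742787565
```

jog_arm --targets '[[[0,-0.05,0],[0,0,0],30],[[0,-0.12,0],[0,0,0],30],[[0,-0.2,0],[0,0,0],36],[[0,-0.28,0],[0,0,0],45],[[0,-0.28,0],[0,0,0],45],[[0,-0.28,0],[0,0,0],45]]'

```text
time: 15.88
tool_pos: [0.5171, -0.3124, 0.0521]
tool_rot: [-0.0, 0.065, 0.998, 0.0]
contact_force: [-0.3, 0.7, 0.6]
gripper_width: 0.451
grasp_force: 0.0
```

```bash
cat >> prof.py <<'E'
h=cv2.cvtColor(im,cv2.COLOR_RGB2HSV); r=((h[...,0]<8)|(h[...,0]>172))&(h[...,1]>140)&(h[...,2]>50)&(Z>20)&(Z<66)&(abs(w)<22)&(y<-40)&(y>-95)
print("red",r.sum(),np.percentile(y[r],[1,50,99]).round(1) if r.sum() else "")
for zl in (30,40,50):
    m=(w>-24)&(w<-15)&(Z>zl)&(Z<zl+8); q=y[m&(y>-15)&(y<-1.5)]; f=y[m&(y>-90)&(y<-50)]
    print(zl,"collar",len(q),np.percentile(q,[2,98]).round(1) if len(q) else "","flange+button",len(f),np.percentile(f,[2,98]).round(1) if len(f) else "")
E
python3 gap.py w11 >/dev/null; python3 prof.py w11; python3 prof.py w8 | tail -4; python3 -c "
from h import *
go(state()['tool_pos'],82.6)"
```

```text
w -19 -12 [(-80, 75), (-78, 64), (-76, 0), (-74, 53), (-72, 54), (-70, 56), (-68, 57), (-66, 58), (-64, 58), (-62, 58), (-60, 59), (-58, 58), (-56, 56), (-54, 41), (-52, 0), (-50, 0), (-48, 0), (-46, 0), (-44, 0), (-42, 0), (-40, 81), (-38, 82), (-36, 84), (-34, 83), (-32, 0), (-30, 0), (-28, 0), (-26, 0), (-24, 0), (-22, 0), (-20, 0), (-18, 11), (-16, 11), (-14, 12), (-12, 63), (-10, 64), (-8, 64), (-6, 63), (-4, 50), (-2, 61), (0, 71), (2, 73), (4, 74), (6, 74), (8, 74), (10, 74), (12, 74), (14, 74), (16, 74), (18, 74), (20, 73), (22, 72), (24, 57), (26, 11), (28, 12), (30, 11), (32, 12)]
w -12 -6 [(-80, 83), (-78, 84), (-76, 0), (-74, 54), (-72, 54), (-70, 56), (-68, 57), (-66, 58), (-64, 58), (-62, 58), (-60, 59), (-58, 58), (-56, 56), (-54, 42), (-52, 0), (-50, 0), (-48, 0), (-46, 0), (-44, 0), (-42, 1), (-40, 84), (-38, 83), (-36, 83), (-34, 83), (-32, 82), (-30, 82), (-28, 83), (-26, 82), (-24, 0), (-22, 0), (-20, 0), (-18, 11), (-16, 11), (-14, 11), (-12, 63), (-10, 64), (-8, 64), (-6, 64), (-4, 60), (-2, 62), (0, 72), (2, 73), (4, 74), (6, 74), (8, 74), (10, 74), (12, 74), (
[... 839 characters left out ...]
 44), (-5, 27), (-4, 24), (-3, 10), (-2, 6), (-1, 7), (0, 53), (1, 33), (2, 49), (3, 36), (4, 44), (5, 39), (6, 11), (8, 54)]
nose beyond left cheek 56 [36.6 38.1] 54.63840578517865
red 542 [-73.3 -70.9 -67.6]
30 collar 69 [-8.8 -2. ] flange+button 135 [-71.1 -53.1]
40 collar 84 [-9.9 -2.7] flange+button 151 [-72.3 -54.5]
50 collar 91 [-11.  -4.] flange+button 317 [-72.4 -55.3]
red 538 [-73.4 -70.9 -67.6]
30 collar 59 [-9. -2.] flange+button 128 [-70.9 -53.3]
40 collar 79 [-9.9 -2.6] flange+button 153 [-72.2 -54.3]
50 collar 92 [-11.1  -3.5] flange+button 319 [-72.6 -55.5]
t 15.93 tcp [ 0.5171 -0.3125  0.0522] z [-0.     0.001 -1.   ] yhead 82.6 shift [0. 0. 0.] turnz -0.0 F [ 0.8 -0.1  0.6]
```

jog_arm --targets '[[[0,0,-0.6],[0,0,0],45],[[0,0,-1.6],[0,0,0],45],[[0,0,-3],[0,0,0],45],[[0,-1,-5],[0,0,0],45],[[0,-1,-5],[0,0,0],45],[[0,-1,-5],[0,0,0],45]]'

```text
time: 16.68
tool_pos: [0.514, -0.3378, 0.1782]
tool_rot: [0.0, 0.065, 0.998, -0.0]
contact_force: [0.3, 0.5, -0.7]
gripper_width: 0.446
grasp_force: 0.0
```

```bash
python3 gap.py w12 | head -1; python3 prof.py w12 | tail -5; python3 - <<'E'
from h import *
s,im,d=grab("scene","s12.png"); a=np.load("pics/s3.npz",allow_pickle=True)
for n,(x0,y0,x1,y1) in dict(jar=(345,190,378,235),shaker=(148,175,175,210),cup=(165,195,203,235)).items():
    print(n,np.abs(im[y0:y1,x0:x1].astype(int)-a["im"][y0:y1,x0:x1]).mean().round(1))
E
```

```text
t 16.68 tcp [ 0.514  -0.3378  0.1782] z [ 0.001 -0.    -1.   ] yhead 82.57 shift [0. 0. 0.] turnz -0.0 F [ 0.3  0.5 -0.7]
nose beyond left cheek 79 [34.2 37.8] 55.09986858249077
red 163 [-73.7 -71.6 -69.6]
30 collar 14 [-8.8 -2.7] flange+button 25 [-71.  -54.1]
40 collar 13 [-9.9 -3.8] flange+button 27 [-72.4 -55.1]
50 collar 18 [-10.7  -4.1] flange+button 81 [-72.2 -56.3]
jar 1.6
shaker 22.6
cup 2.9
```

```bash
python3 -c "
from plant import *
print(job_done())"
```

```text
the job is handed in; nothing more can be done
None
```

The lid is pressed shut and the pin is through the keeper and lug with its button sprung back out. Its tail sags about 5°, so the collar meets the keeper at its lower edge only. I handed in at 17 s with no wrist force above about 20 N, and never took the arm near the jar, shaker or cup, though a before/after picture check was clean only for the jar and cup (the shaker's region changed, probably the arm in view).

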